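Lock the hammer-head stop into the microscopist's slotted rail

ROBOT

A 6-joint arm with a two-finger parallel gripper is mounted at the origin on the work surface. World frame = base frame: x ahead of the robot, y to its left, z up, the work surface at z = 0. Lengths are in m, angles in rad, forces in N, time in s.
With the tool pointing down it reaches from about 0.225 to 0.875 m from the base axis. Payload 3.4 kg.
Tool frame: the origin (TCP) lies at the very end of the fingers, on their centre line; the grasp point (between the pads) lies 19 mm behind it; z points along the fingers, y is the direction in which the jaws open and shut (so a half turn about z gives the same grasp; the last joint's range is limited). The gripper opens to 85 mm and grips with 20 to 120 N. Pads are 22 mm wide; open, the fingers measure 114 mm over their backs; the gripper's body (76 mm by 85 mm) begins 54 mm behind the grasp point. The pads swing forward as they close: fully open they stand 13 mm farther back than shut.
Start: joints at [1.101, 0.276, 1.505, -0, 1.361, -0.121], TCP at [0.197, 0.54, 0.231] pointing down, gripper open.
Joint ranges: [-2.89, 2.89], [-0.75, 2.08], [0.22, 2.7], [-1.18, 4.32], [0.11, 2.71], [-2.7, 2.7]. Speed limits (rad/s): [2.57, 2.57, 3.14, 3.14, 3.14, 3.14].

INTERFACE

Orientations are given as a unit quaternion [w, x, y, z].
In Python, from rig import telemetry, imaging, manip, finder gives the robot as it stands.
- The arm moves only by the tool arm_command, never from a script. Its argument "steps" is a list of rows, each a list of 3 entries, a list of its own where there are three numbers: the turn, a rotation vector about the world's x, y, z in rad, then the shift along the world's x, y, z in mm, then the closure in counts, from 0 (fully open) to 255 (shut). In form: [[[rx, ry, rz], [dx, dy, dz], grip], ...]. A call has 1 to 20 rows; each row shifts and turns the commanded pose from where the row before left it; what a row does not reach is not made up. A row lasts 1/8 s, in which the tool goes at most 62.5 mm and 10.7 degrees, less where a joint would pass 70% of its speed; a pose out of reach is approached as far as the arm can. A call is refused whole if a number of a shift passes 62.5 or a number of a turn 0.188, either way. A call with a gripper value outside its range is refused whole. The fingers move at their own pace and stop on an object; "newtons" is the grip in N (left out, the last holds). Time passes only in rows, so rows that do not move let the fingers close. It gives the time, the measured TCP pose, the force and the opening at its end, in the units of the state.
- telemetry.get_state(): the state, without advancing time (a new reading comes with each control period).
- imaging.get_image(name): name is "scene" or "side" or "wrist"; returns the picture (480x640x3 uint8, blue, green, red); there is no depth.
- imaging.camera_params(name): a dict with "intrinsics" (3x3 intrinsics, pixels), "R" (3x3) and "t" (3): a world point X has camera coordinates R X + t. Camera axes: x right, y down, z forward; pixel columns grow to the right and rows downward; lengths in m; the calibration is good to about 2 mm. A picture is of the moment at which its call begins: read the wrist's pose just before it. camera_params takes no time and is no camera call; for the wrist camera it gives the pose at the moment of the call.
- manip.sign_off(): hands the job in, once; it reports no verdict.
Trained networks look in the newest picture that a camera, given by its name, has taken for a name from the list of things; names that differ only in an ending like _2 or _b are one class to them, and where a whole thing is asked for, a point or a joint stands for the part that bears it (a point fixed in the world has none). Each returns a list of dicts, best first, with "score" (0 to 1); they miss things now and then, are a little off and sometimes report something else, mostly with a low value. They report only what shows in the picture. A call takes as long as a camera call. They do not tell look-alikes from the thing itself.
- finder.cut_out(camera, thing): "pixels" (480x640 bool, what is visible of it) and "extent" ([left, top, width, height] in pixels, round what is visible of it).
The state is a dict: "clock": time; "qpos": joint angles; "qd": joint speeds; "effort": joint torques, N m; "position": TCP position; "ee_rot": TCP orientation; "contact_force": force on the tool from outside, world axes, zero at the start; "moment": the same for the moment, N m; "width": finger opening in m.
Only numpy, scipy, OpenCV 4.12 (cv2) and the standard library are available. Lean on these libraries where they do the work, as an engineer would, in place of code of your own. Each camera call takes 0.05 s, during which the arm holds its last target.

TASK

Take the stop with the flat bar grip out of the wooden holder and lower its hammer-head foot into the slot of the aluminium rail, near the middle of the rail's free length, until its collar rests on the rail. Then turn it a quarter turn so that the head lies across the slot under both lips, and let go. Leave the two round-gripped stops in the holder.

Things in the scene. Friction and masses are not known exactly. Their poses are not given: they have to be found in the camera images.
- hammer_stop_grip (a point): Upright stop in any holder pocket, 72 mm tall, 0.16 kg: black bar grip 40 (x) x 14 (y) x 48 mm high; below it a 40 mm round collar 5 mm thick, 14 mm shank, hammer head 38 (x) x 16 (y) x 9 mm. Point: the bar's centre, 29 mm above the collar's underside, 48 mm above the head's bottom. x along bar and head (either sense will do), z up. Its foot is 19 mm deep in the pocket: lift over 25 mm.
- rail_slot (a point): Fixed rail 60 mm wide, 25 high. Slot 24 mm wide, lips 5 mm thick; channel under them 52 wide, 16 deep. Point: middle of the free length, slot centre line, level with the rail's top. x along the slot, y across, z up. Free 120 mm either way; then a 12 mm high carrier at +x, end plate at -x. Stop's grip centre is 29 mm above this point when its collar is down; the head then turns freely, either way.
- knob_stop_grip (a point): Another stop in the holder, to be left there: fat round black knob 32 mm in diameter, 30 mm tall, on a 40 mm collar. Point: the knob's centre, z up. The holder is a fixed pale wooden block 76 x 250 x 28 mm with three pockets 45 x 23 mm, 85 mm apart in a row.
- pin_stop_grip (a point): Another stop in the holder, to be left there: slender round steel pin 14 mm in diameter, 46 mm tall, on a 40 mm collar. Point: the pin's centre, z up.
Mind the look-alikes: they are no part of the job. What is shaped like the part that bears hammer_stop_grip but blue or red is not meant.

How it is judged:
On the way:
1. the hammer head is down in the slot with the head still along the slot and the collar on the rail (z of hammer_stop_grip in the frame of rail_slot between 0.015 and 0.037 m and y of hammer_stop_grip in the frame of rail_slot between -0.01 and 0.01 m and x of hammer_stop_grip in the frame of rail_slot between -0.085 and 0.085 m and angle between the x axis of hammer_stop_grip and the x axis of rail_slot, either way round below 0.35 rad), for 0.1 s.
At the end, for the whole second after the job is handed in: Stop upright (10 degrees) in the slot, collar on the rail (5 mm), head across the slot (20 degrees), within 85 mm of the free length's middle along the slot and 10 mm of its centre line, released; the other two stops within 30 mm of where they began (z of hammer_stop_grip in the frame of rail_slot between 0.024 and 0.034 m and y of hammer_stop_grip in the frame of rail_slot between -0.01 and 0.01 m and x of hammer_stop_grip in the frame of rail_slot between -0.085 and 0.085 m and angle between hammer_stop_grip's own z axis and vertical below 0.17 rad and angle between the x axis of hammer_stop_grip and the y axis of rail_slot, either way round below 0.35 rad and distance of each of knob_stop_grip, pin_stop_grip from where it was at the start of the episode below 0.03 m); the robot touches nothing.
It fails at once if the knob stop or the pin stop is taken out of the holder (distance of any of knob_stop_grip, pin_stop_grip from where it was at the start of the episode above 0.03 m).
It also fails if it takes over 45 s, if anything falls off the work surface, if the arm or the gripper's body presses on something with over 40 N, if the wrist force passes 120 N, or if a joint passes its speed limit or range.

## Working session

There is one attempt and no reset: what is moved stays moved. The work goes in short steps, Python scripts to look and compute and a tool call to move; the robot and the scene stay as the last step left them, time stands still between calls to the robot, and variables do not carry over. Pictures are saved under pics/ and viewed, and the job is handed in when it is done.

Besides the shell and the picture viewer there is one more tool, called as name(argument=value, ...) on one line, values as JSON. arm_command: Moves the arm, as the interface text tells. Its arguments: {"type":"object","properties":{"steps":{"type":"array"},"newtons":{"type":"number"}},"required":["steps"]}

```bash
mkdir -p pics; ls; python3 - <<'E'
from rig import telemetry, imaging, manip, finder
import cv2,numpy as np
s=telemetry.get_state(); print(s)
for n in ["scene","side","wrist"]:
    im=imaging.get_image(n); cv2.imwrite(f"pics/{n}0.png",im)
    for t in ["hammer_stop_grip","knob_stop_grip","pin_stop_grip"]:
        for d in finder.cut_out(n,t)[:4]: print(n,t,round(d["score"],2),d["extent"])
    p=imaging.camera_params(n); print(p)
E
```

```text
pics
{'clock': 0.0, 'qpos': array([ 1.10099313e+00,  2.76639700e-01,  1.50615418e+00,  1.22680374e-05,
        1.36070798e+00, -1.20978097e-01]), 'qd': array([-2.61706250e-04, -1.55307933e-04, -1.92877237e-05, -3.85555476e-05,
       -3.54400627e-04, -3.32809708e-04]), 'effort': array([-1.62523771e-03, -4.16770005e+01, -2.45802158e+01, -4.85433120e-04,
        1.11640131e-02, -1.13160340e-05]), 'position': array([0.1962754 , 0.53989166, 0.23040584]), 'ee_rot': array([-2.83635307e-04,  1.73530814e-01,  9.84827977e-01, -9.11509161e-04]), 'contact_force': array([-0.80732066,  0.37999183, -0.40110463]), 'moment': array([-0.02267341, -0.00835243, -0.02318602]), 'width': 0.08556996941987886}
scene hammer_stop_grip 0.91 [172.5, 175.5, 16.7, 33.5]
scene hammer_stop_grip 0.88 [213.4, 290.8, 27.8, 28.8]
scene hammer_stop_grip 0.74 [212.8, 225.7, 22.4, 35.6]
scene hammer_stop_grip 0.7 [222.0, 185.3, 20.4, 36.0]
scene knob_stop_grip 0.7 [253.5, 236.3, 24.7, 27.1]
scene knob_stop_grip 0.66 [167.6, 232.9, 20.5, 22.2]
scene pin_stop_grip 0.65 [256.7, 237.2, 18.3, 24.7]
{'intrinsics': array([[457.26
[... 747 characters left out ...]
   , 440.40214745, 237.02311081],
       [  0.        ,   0.        ,   1.        ]]), 'R': array([[ 0.95610369, -0.29272079,  0.01342623],
       [-0.21193727, -0.72243118, -0.65816091],
       [ 0.20235691,  0.62642456, -0.75275756]]), 't': array([-0.5236355 ,  0.13868824,  0.6852334 ])}
{'intrinsics': array([[426.54669462,   0.        , 322.78195637],
       [  0.        , 426.54669462, 245.25135467],
       [  0.        ,   0.        ,   1.        ]]), 'R': array([[ 3.41380257e-01,  9.39925116e-01,  5.44457613e-04],
       [ 8.99273699e-01, -3.26784088e-01,  2.90721470e-01],
       [ 2.73434332e-01, -9.87569538e-02, -9.56807572e-01]]), 't': array([-0.57403883, -0.03791896,  0.37867019])}
```

View pics/scene0.png

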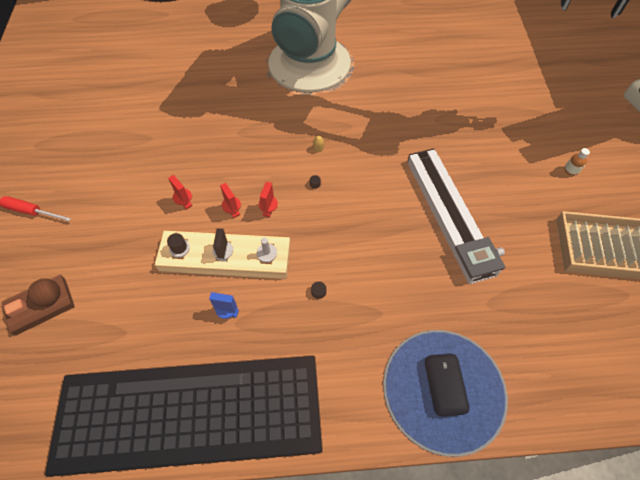

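View pics/side0.png

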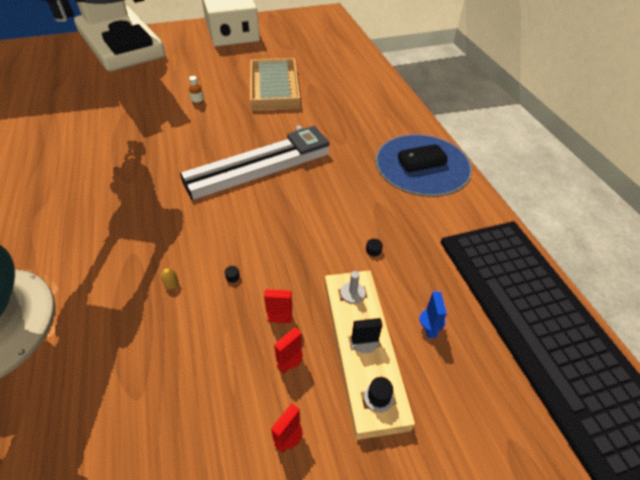

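View pics/wrist0.png

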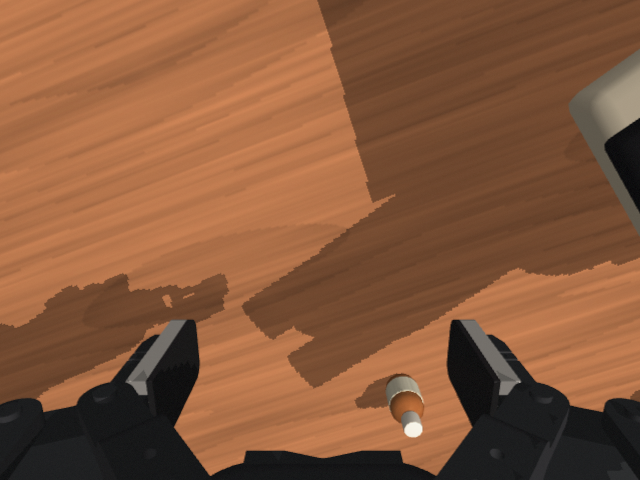

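```bash
python3 - <<'E'
import cv2,numpy as np
a=cv2.imread('pics/scene0.png')[150:350,130:330]; b=cv2.imread('pics/side0.png')[250:470,240:440]
cv2.imwrite('pics/cropA.png',cv2.resize(a,None,fx=3,fy=3,interpolation=2)); cv2.imwrite('pics/cropB.png',cv2.resize(b,None,fx=2.7,fy=2.7,interpolation=2))
E
```

```text
(no output)
```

View pics/cropA.png

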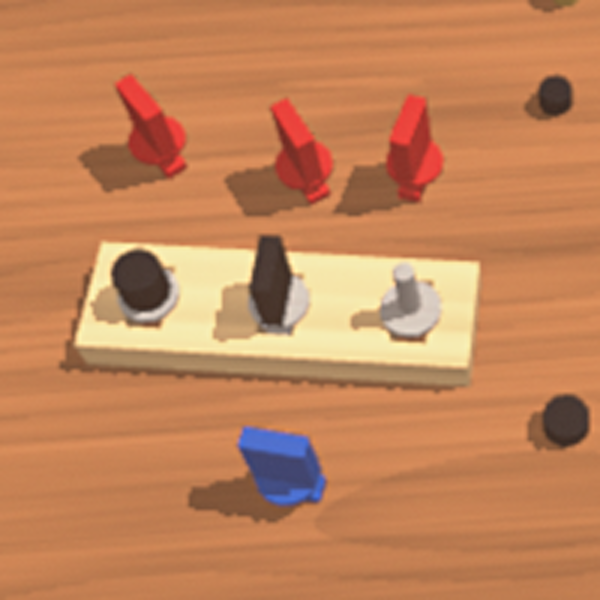

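View pics/cropB.png

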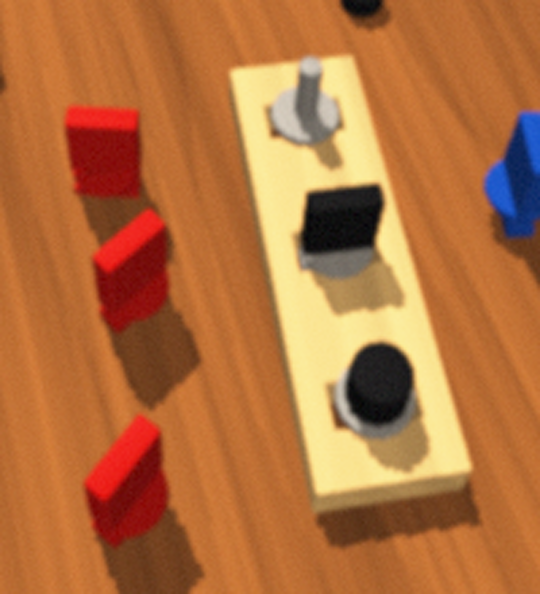

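The possible stops are three red bars at scene (180,190), (231,200) and (268,198), one blue bar at (223,305), and the black bar in the holder's middle pocket at (221,243). The enlarged crops show that only the holder one is a black flat bar, with the round knob at (178,245) and the pin at (265,248) on either side. The black one is the target, so next I measure it, the holder and the rail.

```bash
cat > h.py <<'E'
import numpy as np,cv2
def ray(p,uv):
    K,R,t=p["intrinsics"],np.array(p["R"]),np.array(p["t"])
    d=R.T@np.linalg.solve(K,np.array([uv[0],uv[1],1.])); return -R.T@t,d
def onz(p,uv,z):
    o,d=ray(p,uv); return o+d*(z-o[2])/d[2]
def proj(p,X):
    X=np.atleast_2d(X); c=X@np.array(p["R"]).T+p["t"]; c=c@p["intrinsics"].T; return c[:,:2]/c[:,2:]
E
python3 - <<'E'
from rig import imaging, finder
from h import *
import cv2
for n,pts in {"scene":[(164.3,230.7),(290,237.3),(286.5,270.7),(158.3,266)],"side":[(325.5,276),(370,271),(413,424),(357,433)]}.items():
    p=imaging.camera_params(n)
    for u in pts: print(n,np.round(onz(p,u,.028),4))
a=cv2.imread('pics/scene0.png')[140:290,390:520]; b=cv2.imread('pics/side0.png')[115:205,170:340]
cv2.imwrite('pics/railA.png',cv2.resize(a,None,fx=4,fy=4,interpolation=2)); cv2.imwrite('pics/railB.png',cv2.resize(b,None,fx=4.5,fy=4.5,interpolation=2))
E
```

```text
scene [ 0.5018 -0.322   0.028 ]
scene [ 0.5369 -0.0748  0.028 ]
scene [ 0.609 -0.085  0.028]
scene [ 0.5797 -0.3265  0.028 ]
side [ 0.537  -0.0796  0.028 ]
side [ 0.6109 -0.0908  0.028 ]
side [ 0.5737 -0.3365  0.028 ]
side [ 0.5004 -0.326   0.028 ]
```

View pics/railA.png

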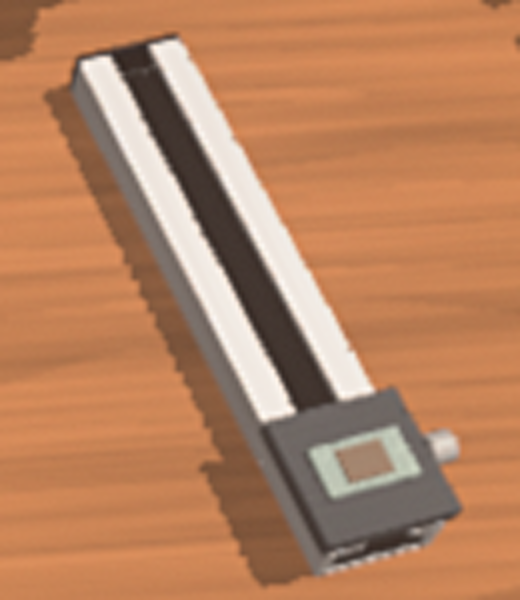

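View pics/railB.png

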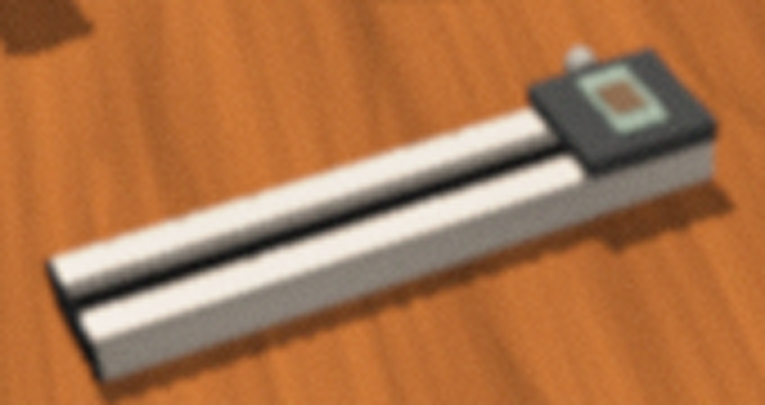

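```bash
python3 - <<'E'
from rig import imaging
from h import *
S={"scene":[(78,60),(180,40),(262,420),(373,390)],"side":[(98,340),(55,265),(583,178),(530,108)]}
for n,pts in S.items():
    p=imaging.camera_params(n); f=4 if n=="scene" else 4.5; o=(390,140) if n=="scene" else (170,115)
    P=np.array([onz(p,(u[0]/f+o[0],u[1]/f+o[1]),.025) for u in pts]); 
    e1=(P[0]+P[1])/2;e2=(P[2]+P[3])/2;d=e2-e1
    print(n,P.round(4).tolist(),"mid",((e1+e2)/2).round(4),"len",np.linalg.norm(d).round(4),"yaw",np.arctan2(d[1],d[0]).round(4),"w",np.linalg.norm(P[0]-P[1]).round(4))
E
```

```text
scene [[0.3476, 0.1968, 0.025], [0.3381, 0.2554, 0.025], [0.5783, 0.2447, 0.025], [0.5661, 0.3027, 0.025]] mid [0.4575 0.2499 0.025 ] len 0.2342 yaw 0.2048 w 0.0593
side [[0.3504, 0.1916, 0.025], [0.3375, 0.2466, 0.025], [0.5817, 0.2409, 0.025], [0.5713, 0.3005, 0.025]] mid [0.4602 0.2449 0.025 ] len 0.2382 yaw 0.2184 w 0.0565
```

arm_command(steps=[[[0,0,0.08],[37.5,-42,0],0],[[0,0,0.08],[37.5,-42,0],0],[[0,0,0.08],[37.5,-42,0],0],[[0,0,0.08],[37.5,-42,0],0],[[0,0,0.08],[37.5,-42,0],0],[[0,0,0.08],[37.5,-42,0],0],[[0,0,0.08],[37.5,-42,0],0],[[0,0,0],[0,0,0],0],[[0,0,0],[0,0,0],0]])

```text
clock: 1.72
position: [0.4587, 0.2465, 0.2312]
ee_rot: [-0.0, -0.105, 0.994, 0.0]
contact_force: [-0.7, 0.1, -0.1]
width: 0.0852
```

```bash
python3 - <<'E'
from rig import imaging,telemetry
import cv2,pickle
s=telemetry.get_state(); p=imaging.camera_params("wrist"); im=imaging.get_image("wrist"); cv2.imwrite("pics/w1.png",im)
pickle.dump(p,open("w1.pkl","wb")); print(s["clock"],s["position"],s["ee_rot"],s["qpos"])
E
```

```text
1.725 [0.4586709  0.24649929 0.23122874] [-4.28599482e-04 -1.04751764e-01  9.94498239e-01  3.69975064e-04] [ 3.58799433e-01  1.94394557e-01  1.61677067e+00  9.58932789e-04
  1.33107143e+00 -1.42211349e+00]
```

View pics/w1.png

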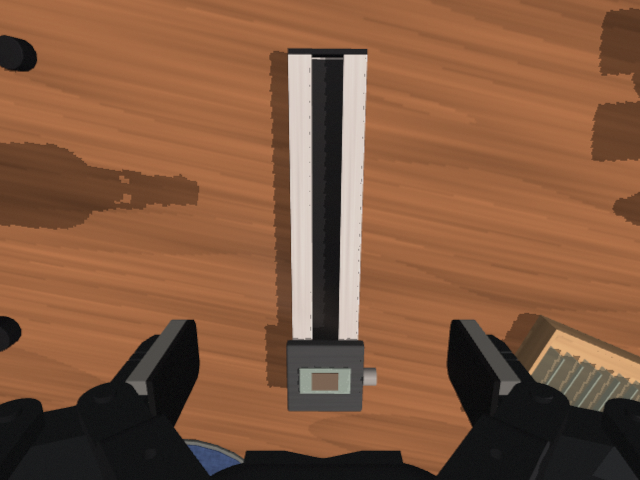

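```bash
python3 - <<'E'
from h import *
import pickle
p=pickle.load(open("w1.pkl","rb")); im=cv2.imread("pics/w1.png")
g=im[:,:,0].astype(float)
for y in (70,120,170,220,270,320):
    r=g[y-2:y+3].mean(0)[250:400]; d=np.diff(r)
    i=[k for k in range(1,148) if abs(d[k])>18 and abs(d[k])>=abs(d[k-1]) and abs(d[k])>abs(d[k+1])]
    print(y,[(k+250.5,round(onz(p,(k+251,y),.025)[0],4),round(onz(p,(k+251,y),.025)[1],4),round(d[k])) for k in i])
for u in [(328,54),(327,340)]: print(onz(p,u,.025))
E
```

```text
70 [(287.5, np.float64(0.3588), np.float64(0.1975), 133), (308.5, np.float64(0.3555), np.float64(0.2131), -45), (311.5, np.float64(0.355), np.float64(0.2153), -74), (342.5, np.float64(0.3501), np.float64(0.2383), 105), (366.5, np.float64(0.3463), np.float64(0.2561), -67)]
120 [(288.5, np.float64(0.3944), np.float64(0.205), 130), (311.5, np.float64(0.3907), np.float64(0.2226), -74), (341.5, np.float64(0.3858), np.float64(0.2456), 97), (364.5, np.float64(0.382), np.float64(0.2633), -72)]
170 [(289.5, np.float64(0.4325), np.float64(0.213), 119), (311.5, np.float64(0.4288), np.float64(0.2305), -75), (340.5, np.float64(0.4239), np.float64(0.2535), 83), (362.5, np.float64(0.4201), np.float64(0.2709), -69)]
220 [(290.5, np.float64(0.4732), np.float64(0.2216), 88), (311.5, np.float64(0.4695), np.float64(0.2389), -76), (340.5, np.float64(0.4644), np.float64(0.2627), 83), (361.5, np.float64(0.4608), np.float64(0.2799), -65)]
270 [(290.5, np.float64(0.517), np.float64(0.23), 79), (311.5, np.float64(0.5132), np.float64(0.2478), -82), (339.5, np.float64(0.5081), np.float64(0.2717), 99), (359.5, np.float64(0.5045), np.float64(0.2887), -77)]
320 [(291.5, np.float64(0.564), np.float64(0.2399), 129), (311.5, np.float64(0.5602), np.float64(0.2575), -81), (338.5, np.float64(0.5551), np.float64(0.2813), 112), (357.5, np.float64(0.5516), np.float64(0.2981), -64)]
[0.34151692 0.22479454 0.025     ]
[0.57714709 0.27502944 0.025     ]
```

The wrist view shows the rail at columns 288–367. The free length runs from row 54 to row 340, so its middle is near (0.459, 0.249) with yaw 0.205. Next I look at the holder.

arm_command(steps=[[[0,0,-0.044],[12,-56.5,0],0],[[0,0,-0.044],[12,-56.5,0],0],[[0,0,-0.044],[12,-56.5,0],0],[[0,0,-0.044],[12,-56.5,0],0],[[0,0,-0.044],[12,-56.5,0],0],[[0,0,-0.044],[12,-56.5,0],0],[[0,0,-0.044],[12,-56.5,0],0],[[0,0,-0.044],[12,-56.5,0],0],[[0,0,0],[0,0,0],0],[[0,0,0],[0,0,0],0]])

```text
clock: 3.02
position: [0.555, -0.2038, 0.2311]
ee_rot: [-0.0, 0.07, 0.998, 0.001]
contact_force: [0.4, -0.5, 0.5]
width: 0.0856
```

```bash
python3 - <<'E'
from rig import imaging,telemetry,finder
import cv2,pickle
s=telemetry.get_state(); p=imaging.camera_params("wrist"); im=imaging.get_image("wrist"); cv2.imwrite("pics/w2.png",im)
pickle.dump(p,open("w2.pkl","wb")); print(s["clock"],s["position"],s["ee_rot"],s["qpos"])
for d in finder.cut_out("wrist","hammer_stop_grip")[:4]: print(d["score"],d["extent"])
E
```

```text
3.025 [ 0.55498616 -0.20381457  0.23110111] [-4.16888748e-04  6.96476722e-02  9.97571292e-01  7.38710863e-04] [-4.70249333e-01  3.01139555e-01  1.46892484e+00  1.05599080e-03
  1.37287223e+00 -1.90184574e+00]
0.95 [118.6, 0.2, 90.4, 73.7]
0.82 [322.8, 312.3, 50.1, 55.1]
0.72 [291.5, 27.2, 50.4, 69.1]
0.7 [295.9, 186.0, 49.0, 67.0]
```

View pics/w2.png

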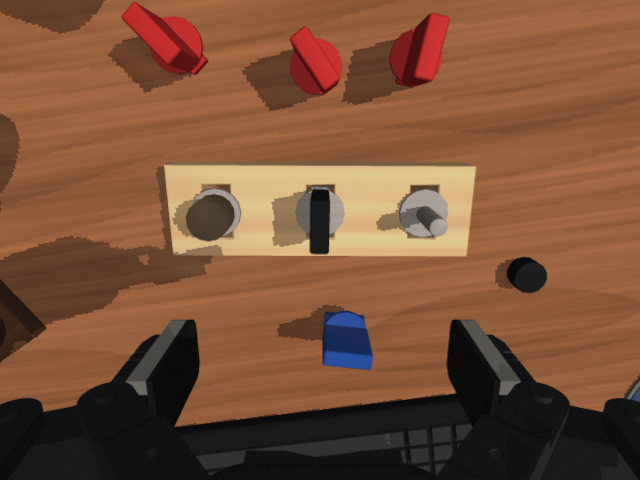

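```bash
python3 - <<'E'
import cv2
a=cv2.imread('pics/w2.png')[150:270,150:350]
a=cv2.imread('pics/w2.png')[170:270,270:370]; cv2.imwrite('pics/w2c.png',cv2.resize(a,None,fx=6,fy=6,interpolation=2))
E
```

```text
(no output)
```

View pics/w2c.png

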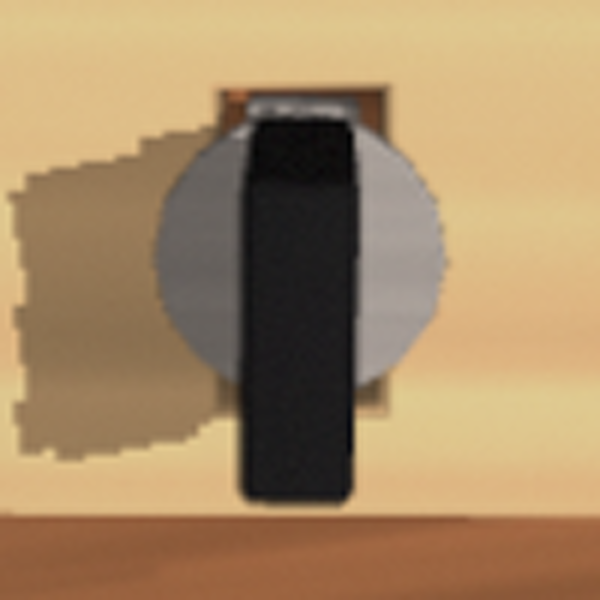

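```bash
python3 - <<'E'
from h import *
import pickle
p=pickle.load(open("w2.pkl","rb"))
P=[onz(p,(x/6+270,y/6+170),.081) for x,y in [(247,185),(358,185),(352,502),(240,502)]]
P=np.array(P);c=P.mean(0);d=(P[2]+P[3]-P[0]-P[1])/2
print(P.round(4),c.round(4),np.linalg.norm(d),np.arctan2(d[1],d[0]),np.linalg.norm(P[0]-P[1]))
for u in [(157,255),(443,255)]: print(onz(p,(u[0]/6+270,u[1]/6+170),.033))
H=np.array([onz(p,u,.028) for u in [(165,165),(475,166),(466,256),(173,254)]]);print(H.round(4),H.mean(0))
E
```

```text
[[ 0.5361 -0.2102  0.081 ]
 [ 0.5379 -0.1974  0.081 ]
 [ 0.576  -0.2033  0.081 ]
 [ 0.5741 -0.2166  0.081 ]] [ 0.556  -0.2069  0.081 ] 0.03857652512373026 -0.16084479571024618 0.012847731936928643
[ 0.55288668 -0.22616193  0.033     ]
[ 0.55828617 -0.18769087  0.033     ]
[[ 0.501  -0.3245  0.028 ]
 [ 0.5363 -0.0787  0.028 ]
 [ 0.6115 -0.0891  0.028 ]
 [ 0.575  -0.336   0.028 ]] [ 0.55594893 -0.20705964  0.028     ]
```

arm_command(newtons=50, steps=[[[0,0,-0.01],[1,-3,-40],0],[[0,0,0],[0,0,-45],0],[[0,0,0],[0,0,-45],0],[[0,0,0],[0,0,-35],0],[[0,0,0],[0,0,-15],0],[[0,0,0],[0,0,-9],0],[[0,0,0],[0,0,0],0],[[0,0,0],[0,0,0],0]])

```text
clock: 4.12
position: [0.557, -0.209, 0.0437]
ee_rot: [0.001, 0.075, 0.997, -0.0]
contact_force: [0.9, -0.4, -0.4]
width: 0.0855
```

```bash
python3 - <<'E'
from rig import imaging,telemetry,finder
import cv2,numpy as np
s=telemetry.get_state(); print(s["position"],s["contact_force"])
im=imaging.get_image("wrist"); im2=imaging.get_image("side")[220:460,240:480]
cv2.imwrite("pics/w3.png",np.hstack([cv2.resize(im,(440,330)),cv2.resize(im2,(330,330))]))
E
```

```text
[ 0.55697023 -0.20897545  0.04365352] [ 0.86027053 -0.37766487 -0.39391713]
```

View pics/w3.png

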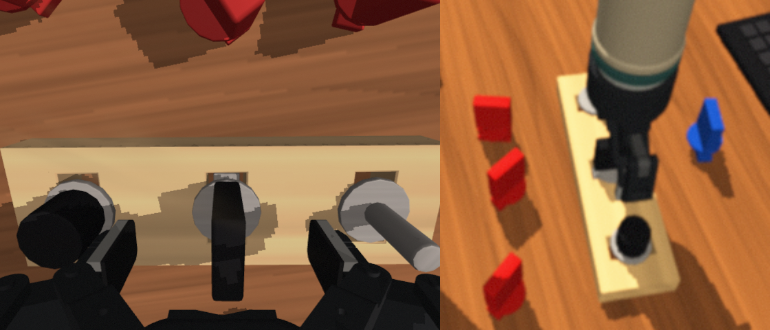

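The bar sits between the open fingers and the fingers are clear of the knob and the pin. I correct about 2 mm, then close.

arm_command(newtons=50, steps=[[[0,0,0],[-1,2,-1],0],[[0,0,0],[0,0,0],120],[[0,0,0],[0,0,0],255],[[0,0,0],[0,0,0],255],[[0,0,0],[0,0,0],255],[[0,0,0],[0,0,0],255],[[0,0,0],[0,0,0],255],[[0,0,0],[0,0,0],255]])

```text
clock: 5.22
position: [0.5551, -0.2067, 0.0414]
ee_rot: [0.0, 0.075, 0.997, -0.0]
contact_force: [0.2, 0.7, 1.7]
width: 0.0134
```

arm_command(steps=[[[0,0,0],[0,0,10],255],[[0,0,0],[0,0,25],255],[[0,0,0],[0,0,45],255],[[0,0,0],[0,0,50],255],[[0,0,0],[0,0,0],255],[[0,0,0],[0,0,0],255]])

```text
clock: 5.98
position: [0.5544, -0.2063, 0.1712]
ee_rot: [-0.0, 0.075, 0.997, 0.0]
contact_force: [-0.1, 0.7, -2.0]
width: 0.0136
```

```bash
python3 - <<'E'
from rig import imaging,telemetry,finder
import cv2,numpy as np,pickle
s=telemetry.get_state(); print(s["position"],s["ee_rot"],s["contact_force"],s["width"])
pickle.dump((s,imaging.camera_params("wrist")),open("w4.pkl","wb"))
im=imaging.get_image("wrist"); im2=imaging.get_image("side"); cv2.imwrite("pics/w4full.png",im);cv2.imwrite("pics/s4full.png",im2)
cv2.imwrite("pics/w4.png",np.hstack([cv2.resize(im[:,100:540],(360,393)),cv2.resize(im2[150:460,230:500],(342,393))]))
E
```

```text
[ 0.55442855 -0.20627348  0.17117621] [-3.46289133e-04  7.52767101e-02  9.97162608e-01  1.74279684e-04] [-0.12543869  0.68911942 -2.03314909] 0.013631344226395746
```

View pics/w4.png

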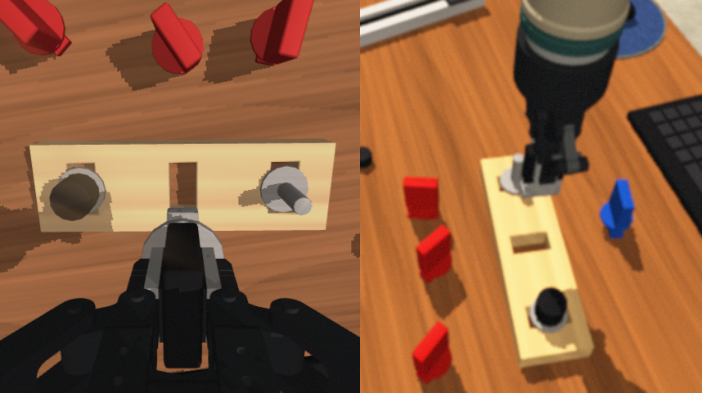

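arm_command(steps=[[[0,0,0.02],[-5,25,0],255],[[0,0,0.04],[-10.5,50.5,0],255],[[0,0,0.04],[-10.5,50.5,0],255],[[0,0,0.04],[-10.5,50.5,0],255],[[0,0,0.04],[-10.5,50.5,0],255],[[0,0,0.04],[-10.5,50.5,0],255],[[0,0,0.04],[-10.5,50.5,0],255],[[0,0,0.04],[-10.5,50.5,0],255],[[0,0,0.04],[-10.5,50.5,0],255],[[0,0,0.016],[-6.5,26.5,0],255],[[0,0,0],[0,0,-40],255],[[0,0,0],[0,0,-40],255],[[0,0,0],[0,0,0],255],[[0,0,0],[0,0,0],255]])

```text
clock: 7.82
position: [0.4596, 0.2494, 0.092]
ee_rot: [0.0, -0.103, 0.995, 0.0]
contact_force: [0.4, -1.1, -0.9]
width: 0.0137
```

```bash
python3 - <<'E'
from rig import imaging,telemetry,finder
import cv2,numpy as np,pickle
s=telemetry.get_state(); print(s["clock"],s["position"],s["ee_rot"],s["contact_force"],s["width"],s["qpos"])
P={n:imaging.camera_params(n) for n in("wrist","scene","side")}
im={n:imaging.get_image(n) for n in P}
pickle.dump((s,P,im),open("w5.pkl","wb"))
a=cv2.resize(im["scene"][130:270,370:510],None,fx=2.8,fy=2.8,interpolation=2);b=cv2.resize(im["side"][80:220,190:330],None,fx=2.8,fy=2.8,interpolation=2)
cv2.imwrite("pics/w5.png",np.hstack([a,b])); cv2.imwrite("pics/w5w.png",im["wrist"])
E
```

```text
7.825 [0.45961144 0.24941809 0.09201659] [ 2.65032320e-04 -1.02647896e-01  9.94717690e-01  2.38989688e-04] [ 0.39784383 -1.09006055 -0.91066211] 0.013676713650098352 [ 3.63863497e-01  3.17368144e-01  1.82481574e+00  3.86518824e-04
  9.98773338e-01 -1.41280001e+00]
```

View pics/w5.png

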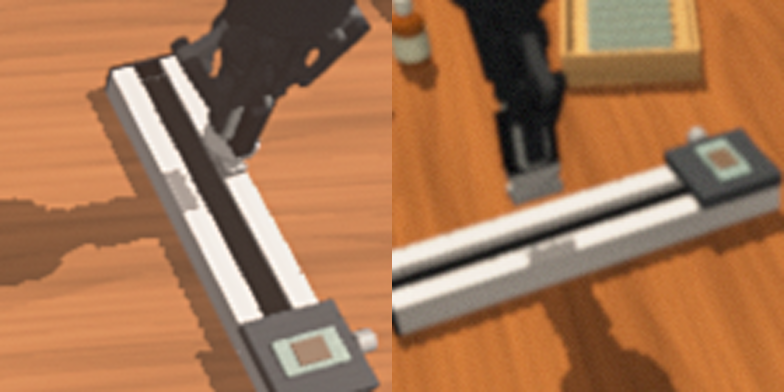

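View pics/w5w.png

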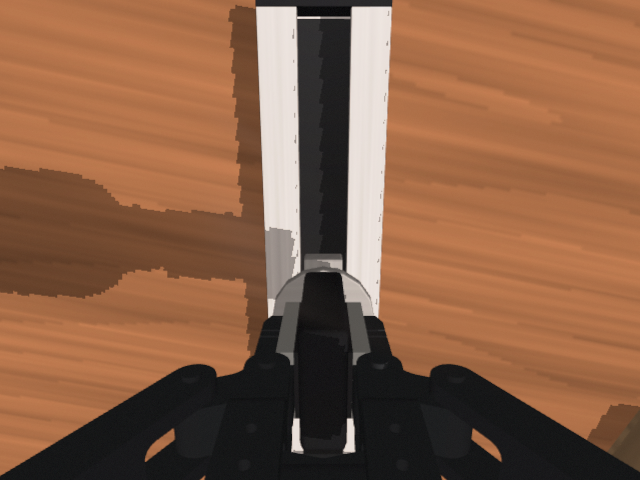

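Head and slot both centre on column 323 in the wrist view, so I lower the stop.

arm_command(steps=[[[0,0,0],[-0.5,0,-15],255],[[0,0,0],[0,0,-15],255],[[0,0,0],[0,0,-10],255],[[0,0,0],[0,0,-7],255],[[0,0,0],[0,0,0],255],[[0,0,0],[0,0,0],255]])

```text
clock: 8.72
position: [0.4594, 0.2491, 0.0445]
ee_rot: [0.0, -0.102, 0.995, 0.0]
contact_force: [-0.7, -0.3, -0.2]
width: 0.0137
```

arm_command(steps=[[[0,0,0],[0,0,-2],255],[[0,0,0],[0,0,-2],255],[[0,0,0],[0,0,-1],255],[[0,0,0],[0,0,0],255],[[0,0,0],[0,0,0],255]])

```text
clock: 9.35
position: [0.4591, 0.2489, 0.0394]
ee_rot: [0.0, -0.102, 0.995, 0.0]
contact_force: [0.6, -0.8, -1.6]
width: 0.0135
```

```bash
python3 - <<'E'
from rig import imaging,telemetry,finder
import cv2,numpy as np
s=telemetry.get_state(); print(s["clock"],s["position"],s["contact_force"],s["moment"])
im={n:imaging.get_image(n) for n in ("scene","side")}
a=cv2.resize(im["scene"][130:270,370:510],None,fx=2.8,fy=2.8,interpolation=2);b=cv2.resize(im["side"][80:220,190:330],None,fx=2.8,fy=2.8,interpolation=2)
cv2.imwrite("pics/w6.png",np.hstack([a,b]))
E
```

```text
9.35 [0.45908821 0.24893562 0.03937535] [ 0.63175446 -0.78514227 -1.58282242] [ 0.02099915 -0.03933114  0.07118827]
```

View pics/w6.png

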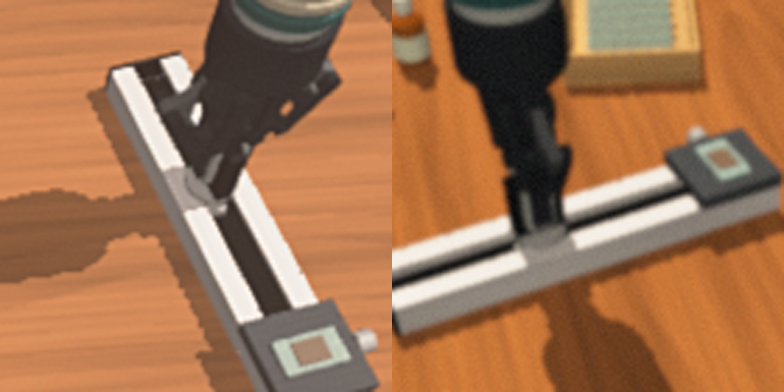

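The head is in the slot and the collar is just above the rail. I lower the last millimetre or so until it makes contact.

arm_command(steps=[[[0,0,0],[0,0,-0.7],255],[[0,0,0],[0,0,-0.7],255],[[0,0,0],[0,0,0],255],[[0,0,0],[0,0,0],255]])

```text
clock: 9.95
position: [0.4591, 0.2489, 0.0384]
ee_rot: [0.0, -0.102, 0.995, 0.0]
contact_force: [-2.2, 0.1, 5.6]
width: 0.0133
```

arm_command(steps=[[[0,0,-0.08],[0,0,0],255],[[0,0,-0.15],[0,0,0],255],[[0,0,-0.15],[0,0,0],255],[[0,0,-0.15],[0,0,0],255],[[0,0,-0.15],[0,0,0],255],[[0,0,-0.15],[0,0,0],255],[[0,0,-0.15],[0,0,0],255],[[0,0,-0.15],[0,0,0],255],[[0,0,-0.15],[0,0,0],255],[[0,0,-0.15],[0,0,0],255],[[0,0,-0.14],[0,0,0],255],[[0,0,0],[0,0,0],255],[[0,0,0],[0,0,0],255]])

```text
clock: 11.58
position: [0.4601, 0.2491, 0.0383]
ee_rot: [0.001, 0.63, 0.777, 0.001]
contact_force: [1.6, -1.6, 3.9]
width: 0.0134
```

```bash
python3 - <<'E'
from rig import imaging,telemetry,finder
import cv2,numpy as np
s=telemetry.get_state(); print(s["clock"],s["position"],s["contact_force"],s["moment"],s["qpos"])
im={n:imaging.get_image(n) for n in ("wrist","side")}
a=cv2.resize(im["wrist"],(523,392));b=cv2.resize(im["side"][80:220,210:310],None,fx=2.8,fy=2.8,interpolation=2)[:392]
cv2.imwrite("pics/w7.png",np.hstack([a,b[:, :277]]))
E
```

```text
11.575 [0.46010188 0.24914493 0.03833483] [ 1.62102121 -1.58332867  3.94066147] [-4.00124523e-02 -2.81706751e-01 -3.11078824e-05] [ 3.63429984e-01  3.82900854e-01  1.88998062e+00 -3.11529853e-04
  8.66378339e-01  1.55668332e-01]
```

View pics/w7.png

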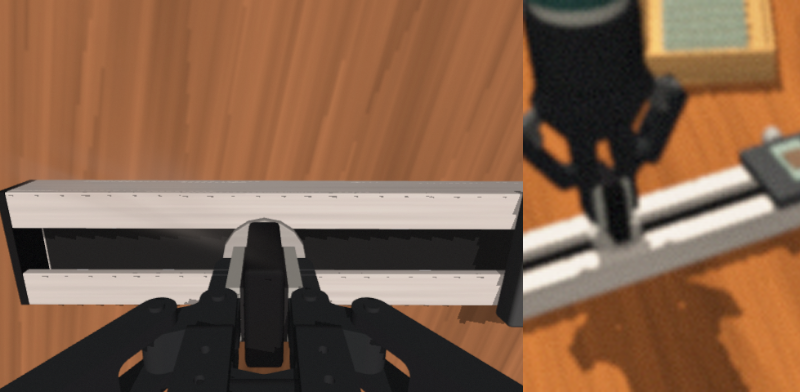

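arm_command(steps=[[[0,0,0],[0,0,0],150],[[0,0,0],[0,0,0],60],[[0,0,0],[0,0,0],0],[[0,0,0],[0,0,0],0],[[0,0,0],[0,0,0],0],[[0,0,0],[0,0,0],0],[[0,0,0],[0,0,10],0],[[0,0,0],[0,0,30],0],[[0,0,0],[0,0,50],0],[[0,0,0],[0,0,50],0],[[0,0,0],[0,0,50],0],[[0,0,0],[0,0,0],0],[[0,0,0],[0,0,0],0]])

```text
clock: 13.3
position: [0.4585, 0.2487, 0.2279]
ee_rot: [-0.0, 0.631, 0.776, -0.0]
contact_force: [-0.2, 0.3, -1.4]
width: 0.0856
```

```bash
python3 - <<'E'
from rig import imaging,telemetry,finder
import cv2,numpy as np,pickle
s=telemetry.get_state(); print(s["clock"],s["position"],s["contact_force"],s["width"])
pickle.dump(imaging.camera_params("wrist"),open("w8.pkl","wb"))
im={n:imaging.get_image(n) for n in ("wrist","side","scene")}
cv2.imwrite("pics/w8w.png",im["wrist"])
b=cv2.resize(im["side"][100:440,170:430],(380,497));a=cv2.resize(im["scene"][140:340,150:350],(390,390))
c=np.zeros((497,770,3),np.uint8); c[:, :380]=b; c[:390,380:]=a
cv2.imwrite("pics/w8.png",c)
E
```

```text
13.3 [0.45847682 0.24869851 0.22791991] [-0.22868199  0.31408959 -1.42503076] 0.08557746022248007
```

View pics/w8w.png

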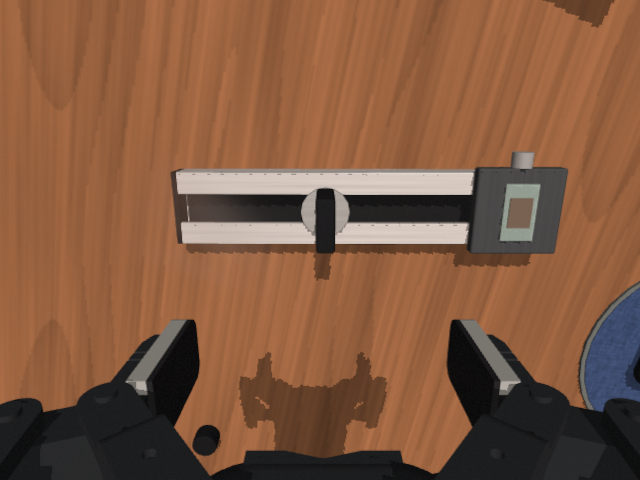

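View pics/w8.png

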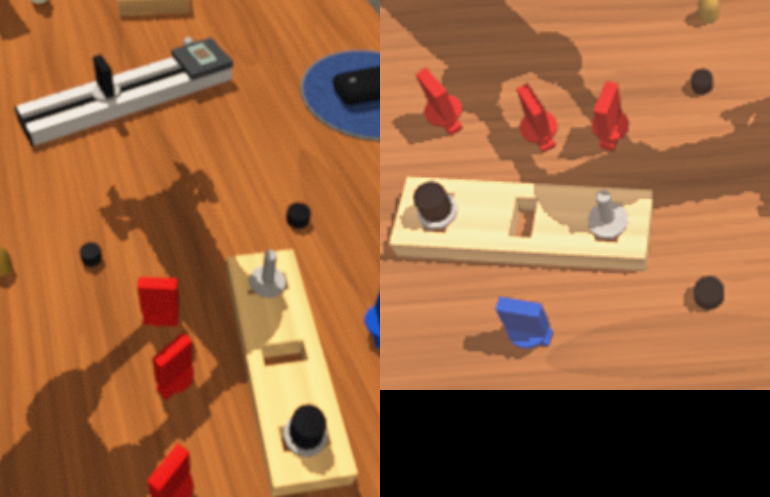

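The stop stands upright in the slot near the middle (collar at wrist pixel 325,213) with its bar square across, and the two round stops are still in the holder. I run one numeric check, then hand in.

```bash
python3 - <<'E'
from h import *
import pickle
p=pickle.load(open("w8.pkl","rb"))
a=.205;R=np.array([[np.cos(a),np.sin(a)],[-np.sin(a),np.cos(a)]]);m=np.array([.459,.249])
for n,u,z in [("collar",(325,213),.030),("bar near",(325.5,203),.078),("bar far",(325.5,251),.078)]:
    print(n,(R@(onz(p,u,z)[:2]-m)).round(4))
from rig import manip
print(manip.sign_off())
E
```

```text
collar [ 0.0007 -0.003 ]
bar near [0.0008 0.0149]
bar far [ 0.0009 -0.0202]
the job is handed in; nothing more can be done
None
```

I took the black bar-grip stop from the holder's middle pocket and lowered it into the rail slot until the collar made contact, at about 5.6 N. I then turned it 90°, let go, raised the gripper clear and handed the job in at about 13.4 s of the 45 s allowed.

**Final checks:**
- **Position:** the collar is about 1 mm from the middle of the free length and about 3 mm off the slot's centre line, against limits of 85 mm and 10 mm.
- **Angle:** the bar lies square across the slot, with its two ends within about 0.1 mm of each other along the slot. The stop looks upright in the pictures.
- **Height:** I judged this from the contact force and the tool height at contact, not from a separate measurement after release.
- **Other stops:** the knob and the pin look unmoved in the holder, by eye only.

No check failed. The 3 mm sideways reading comes from pixels read by eye and a calibration good to about 2 mm.

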